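# Load a kit of plates into the sprung stack magazine

### The job

Load the three aluminium plates into the leaning spring magazine one after another: the thickest first, at the bottom, then the middle one, and the thinnest on top. Press each plate down against the spring follower until both catches snap in over it before you bring the next, and leave the stack locked under the catches without knocking over or pushing about the two bottles, the circuit board and the brass weight near them.

Things in the scene. Friction and masses are not known exactly. Their poses are not given: they have to be found in the camera images.
- plate_thick_mid (a point): The thickest plain aluminium plate, 60 mm long (its x), 40 mm wide (its y), 15 mm thick (its z), with four dark screw holes near its corners. This point is its very centre, half-way up; at the start it lies flat on the bench, so its underside is 7.5 mm below this point. Both faces alike, and the same after a half turn about z.
- plate_medium_mid (a point): The middle plain aluminium plate, 60 mm long (its x), 40 mm wide (its y), 10 mm thick (its z), with two dark screw holes near its ends. This point is its very centre, half-way up; at the start it lies flat on the bench, so its underside is 5 mm below this point. Both faces alike, and the same after a half turn about z.
- plate_thin_mid (a point): The thinnest plain aluminium plate, 60 mm long (its x), 40 mm wide (its y), 6 mm thick (its z), with no holes. This point is its very centre, half-way up; at the start it lies flat on the bench, so its underside is 3 mm below this point. Both faces alike, and the same after a half turn about z.
- mag_head: Fixed stack magazine, an open aluminium frame leaning 30 degrees towards the robot. Origin: centre of its mouth, level with the undersides of its two spring catches, 120 mm above the bench. z points out along the magazine, 30 degrees from vertical: plates go in along -z. x: along the plates' length, up the slope and away from the robot; y: along their width, level. Frame reaches |x| 58, |y| 33 mm.
- mag_rim (a point): Centre of the magazine's rim, at head z = +20 mm, axes as the head's. The well is 64 x 44 mm for plates 60 x 40 mm: corner guides to head z = +10 mm, then flared outward 6 mm up to the rim. Catches stand between the guides at both ends (x). The long sides (y) are open from top to bottom for |x| < 23 mm, so that fingers may go down beside a plate. Foot on the bench: 150 x 110 mm.
- follower (a joint): Spring follower, a black plate 54 x 30 mm in the magazine: 0 = up, its top level with the undersides of the catches (head z = 0); grows in metres as it is pushed down along -z, 0.040 at most. Its spring gives about 3 N at 0 and 10 N at 0.040; it is damped and rises gently. With plates locked in, it reads the sum of their thicknesses.
- catch_low (a joint): Spring catch at the robot-side end of the magazine (head x < 0): 0 = in, its nose 26 mm from the axis, 4 mm over a plate's end; grows in metres as it is pushed outward. Underside flat at head z = 0; nose 3 mm high, then sloping up and outward to z = +16 mm. A plate pushed down (about 4 N besides the follower's spring) wedges the catches apart; they snap in over it once its top is below z = 0.
- catch_high (a joint): The same catch at the far end (head x > 0). Once snapped in, the catches hold the stack's top face at head z = 0. Pushing a plate's top about 5 mm below head z = 0 makes both snap in surely.
- oil_bottle: Bystander: orange oil bottle (the one among the plates, nearest the robot) with a thin black spout, 35 mm across, 115 mm tall, standing on the bench; origin on its underside. Leave it alone.
- flux_bottle: Bystander: cream bottle with a pointed red cap, 43 mm across, 130 mm tall, standing on the bench; origin on its underside. Leave it alone.
- board: Bystander: green circuit board, 48 x 62 mm, 10 mm high, lying flat, standing on the bench; origin on its underside. Leave it alone.
- weight: Bystander: turned brass weight with a neck and knob, 40 mm across, 58 mm tall, standing on the bench; origin on its underside. Leave it alone.
Things that resemble listed ones, but are neither listed nor needed, are in the scene too. Leave any red look-alike of the part that bears plate_thin_mid alone.

How it is judged:
On the way, in this order (a step that is already met when the one before it is completed fails the run):
1. the thickest plate is locked under both catches (z of plate_thick_mid in the frame of mag_head between -0.01 and -0.005 m and x of plate_thick_mid in the frame of mag_head between -0.004 and 0.004 m and y of plate_thick_mid in the frame of mag_head between -0.004 and 0.004 m and angle between the z axis of plate_thick_mid and the z axis of mag_head, either way round below 0.08 rad and angle between the x axis of plate_thick_mid and the x axis of mag_head, either way round below 0.12 rad and value of joint each of catch_low, catch_high below 0.0025 m and value of joint follower between 0.013 and 0.017 m), for 0.2 s.
2. the middle plate is locked under the catches on top of the thickest (z of plate_medium_mid in the frame of mag_head between -0.0075 and -0.0025 m and x of plate_medium_mid in the frame of mag_head between -0.004 and 0.004 m and y of plate_medium_mid in the frame of mag_head between -0.004 and 0.004 m and angle between the z axis of each of plate_medium_mid, plate_thick_mid and the z axis of mag_head, either way round below 0.08 rad and angle between the x axis of each of plate_medium_mid, plate_thick_mid and the x axis of mag_head, either way round below 0.12 rad and z of plate_thick_mid in the frame of mag_head between -0.02 and -0.015 m and x of plate_thick_mid in the frame of mag_head between -0.004 and 0.004 m and y of plate_thick_mid in the frame of mag_head between -0.004 and 0.004 m and value of joint each of catch_low, catch_high below 0.0025 m and value of joint follower between 0.023 and 0.027 m), for 0.2 s.
3. the thinnest plate is locked under the catches on top of the other two (z of plate_thin_mid in the frame of mag_head between -0.0055 and -0.0005 m and x of plate_thin_mid in the frame of mag_head between -0.004 and 0.004 m and y of plate_thin_mid in the frame of mag_head between -0.004 and 0.004 m and angle between the z axis of each of plate_thin_mid, plate_medium_mid, plate_thick_mid and the z axis of mag_head, either way round below 0.08 rad and angle between the x axis of each of plate_thin_mid, plate_medium_mid, plate_thick_mid and the x axis of mag_head, either way round below 0.12 rad and z of plate_medium_mid in the frame of mag_head between -0.0135 and -0.0085 m and x of plate_medium_mid in the frame of mag_head between -0.004 and 0.004 m and y of plate_medium_mid in the frame of mag_head between -0.004 and 0.004 m and z of plate_thick_mid in the frame of mag_head between -0.026 and -0.021 m and x of plate_thick_mid in the frame of mag_head between -0.004 and 0.004 m and y of plate_thick_mid in the frame of mag_head between -0.004 and 0.004 m and value of joint each of catch_low, catch_high below 0.0025 m), for 0.2 s.
At the end, for the whole second after the job is handed in: Plates in the magazine at rest: thickest at the bottom, middle on it, thinnest on top against the catches' undersides (each within 2.5 mm along and 4 mm across the magazine, 0.08 rad flat, 0.12 rad square); both catches in (under 2.5 mm); follower down 29 to 33 mm (all of step 3 and value of joint follower between 0.029 and 0.033 m and linear speed of each of plate_thick, plate_medium, plate_thin below 0.01 m/s); the robot touches nothing.
It fails at once if the oil bottle is pushed more than 20 mm or tipped over (distance of oil_bottle from where it was at the start of the episode above 0.02 m or angle between oil_bottle's own z axis and vertical above 0.35 rad).
It fails at once if the flux bottle is pushed more than 20 mm or tipped over (distance of flux_bottle from where it was at the start of the episode above 0.02 m or angle between flux_bottle's own z axis and vertical above 0.35 rad).
It fails at once if the board is pushed more than 20 mm or tipped over (distance of board from where it was at the start of the episode above 0.02 m or angle between board's own z axis and vertical above 0.35 rad).
It fails at once if the weight is pushed more than 20 mm or tipped over (distance of weight from where it was at the start of the episode above 0.02 m or angle between weight's own z axis and vertical above 0.35 rad).
It also fails if it takes over 72 s, if anything falls off the work surface, if the arm or the gripper's body presses on something with over 40 N, if the wrist force passes 120 N, or if a joint passes its speed limit or range.

### The arm

A 6-joint arm with a two-finger parallel gripper is mounted at the origin on a cart in front of the work surface, level with it; the furniture and walls round the work are solid. World frame = base frame: x ahead of the robot, y to its left, z up, the work surface at z = 0. Lengths are in m, angles in rad, forces in N, time in s.
With the tool pointing down it reaches from about 0.35 to 0.775 m from the base axis. Payload 5.5 kg.
Tool frame: the origin (TCP) lies midway between the tips of the shut fingers; the grasp point (between the pads) lies 19 mm behind it; z points along the fingers, x is the direction in which the jaws open and shut, and the axes are right-handed (so a half turn about z gives the same grasp; the last joint's range is limited). The gripper opens to 85 mm and grips with 20 to 120 N. Pads are 22 mm wide; open, the fingers measure 114 mm over their backs; the gripper's body (76 mm by 85 mm) begins 54 mm behind the grasp point. The pads swing forward as they close: fully open they stand 13 mm farther back than shut.
Start: joints at [-0.14, 0.313, 0.046, 1.304, 0, 1.431], TCP at [0.575, -0, 0.231] pointing down, gripper open.
Joint ranges: [-2.76, 2.76], [-0.86, 1.69], [-1.03, 1.26], [-2.2, 2.34], [-1.47, 1.5], [-3.14, 3.14]. Speed limits (rad/s): [2.57, 2.57, 3.14, 3.14, 3.14, 3.14].

### API

Orientations are given as a 3x3 rotation matrix whose columns are the frame's x, y, z axes.
In Python, from plant import ctrl gives the robot as it stands.
- The arm moves only by the tool move_arm, never from a script. Its arguments are lists of equal length, an entry for each row: "hand": the finger opening in mm, from 0 to 85.4; "dp": the shift along the tool's x, y, z in mm, a list of three; "rotation": the turn, a rotation vector about the tool's x, y, z in rad, a list of three. In form: {"hand": [hand, ...], "dp": [[dx, dy, dz], ...], "rotation": [[rx, ry, rz], ...]}. A call has 1 to 20 rows; each row shifts and turns the commanded pose from where the row before left it, along the tool's axes as they then stand; what a row does not reach is not made up. A row lasts 1/8 s, in which the tool goes at most 62.5 mm and 10.7 degrees, less where a joint would pass 70% of its speed; a pose out of reach is approached as far as the arm can. A call is refused whole if a number of a shift passes 62.5 or a number of a turn 0.188, either way. A call with a gripper value outside its range is refused whole. The fingers move at their own pace and stop on an object; the grip force is fixed at half the most. Time passes only in rows, so rows that do not move let the fingers close. It gives the time, the measured TCP pose, the force and the opening at its end, in the units of the state.
- ctrl.sense(): the state, without advancing time (a new reading comes with each control period).
- ctrl.snapshot(name): name is "scene" or "side" or "wrist"; returns a dict with "image" (384x512x3 uint8, red, green, blue), "intrinsics" (3x3 intrinsics, pixels), "R" (3x3) and "t" (3): a world point X has camera coordinates R X + t. Camera axes: x right, y down, z forward; pixel columns grow to the right and rows downward; lengths in m; the calibration is good to about 2 mm. A picture is of the moment at which its call begins. There is no depth.
- ctrl.close_job(): hands the job in, once; it reports no verdict.
Trained networks look in a picture, given as the dict that the camera call returned (one of the last four; its "shot" number tells which), for a name from the list of things; names that differ only in an ending like _2 or _b are one class to them, and where a whole thing is asked for, a point or a joint stands for the part that bears it (a point fixed in the world has none). Each returns a list of dicts, best first, with "conf" (0 to 1); they miss things now and then, are a little off and sometimes report something else, mostly with a low value. They report only what shows in the picture. A call takes as long as a camera call. They do not tell look-alikes from the thing itself.
- ctrl.find_in(thing, picture): "box" ([left, top, right, bottom] in pixels, round what is visible of it).
The state is a dict: "time": time; "joint_positions": joint angles; "qvel": joint speeds; "effort": joint torques, N m; "tool_pos": TCP position; "eef_rot": TCP orientation; "contact_force": force on the tool from outside, world axes, zero at the start; "ft_torque": the same for the moment, N m; "grip_width": finger opening in m.
Only numpy, scipy, OpenCV 4.12 (cv2) and the standard library are available. Lean on these libraries where they do the work, as an engineer would, in place of code of your own. Each camera call takes 0.05 s, during which the arm holds its last target. There are 200 camera calls.

## Working session

There is one attempt and no reset: what is moved stays moved. The work goes in short steps, Python scripts to look and compute and a tool call to move; the robot and the scene stay as the last step left them, time stands still between calls to the robot, and variables do not carry over. Pictures are saved under pics/ and viewed, about 8 in all and at most 12, crops included, and the job is handed in when it is done.

Besides the shell and the picture viewer there is one more tool, called after ">>>" as name(argument=value, ...) on one line, values as JSON. move_arm: Moves the arm, as the interface text tells. Its arguments: {"type":"object","properties":{"hand":{"type":"array"},"dp":{"type":"array"},"rotation":{"type":"array"}},"required":["hand","dp","rotation"]}

```bash
mkdir -p pics; ls; cat > h.py <<'E'
import numpy as np, cv2
from plant import ctrl
def save(s,n,crop=None,scale=1):
    im=s["image"][:,:,::-1]
    if crop: im=im[crop[1]:crop[3],crop[0]:crop[2]]
    cv2.imwrite(f"pics/{n}.png",cv2.resize(im,None,fx=scale,fy=scale,interpolation=cv2.INTER_CUBIC))
def ray(s,u,v):
    K,R,t=map(np.array,(s["intrinsics"],s["R"],s["t"])); d=R.T@np.linalg.solve(K,[u,v,1]); return -R.T@t,d
def onz(s,u,v,z):
    c,d=ray(s,u,v); return c+d*(z-c[2])/d[2]
def proj(s,X):
    K,R,t=map(np.array,(s["intrinsics"],s["R"],s["t"])); p=K@(R@np.atleast_2d(X).T+t[:,None]); return (p[:2]/p[2]).T
E
python3 - <<'E'
from h import *
ims=[]
for n in ["scene","side","wrist"]:
    s=ctrl.snapshot(n); save(s,n); 
    c=-np.array(s["R"]).T@s["t"]; print(n,c.round(3),np.array(s["R"])[2].round(2),s["intrinsics"][0][0])
    for th in ["plate_thick_mid","plate_medium_mid","plate_thin_mid","follower","mag_head","oil_bottle","flux_bottle","board","weight"]:
        print(th,[(round(d["conf"],2),np.round(d["box"]).astype(int).tolist()) for d in ctrl.find_in(th,s)][:3])
print(ctrl.sense())
E
```

```text
pics
scene [0.068 0.73  0.454] [ 0.58 -0.72 -0.38] 361.33871734241217
plate_thick_mid [(0.74, [167, 251, 197, 275]), (0.56, [253, 294, 288, 317])]
plate_medium_mid [(0.62, [253, 293, 289, 314])]
plate_thin_mid [(0.89, [285, 263, 316, 281]), (0.82, [292, 238, 319, 257])]
follower [(0.66, [244, 181, 260, 204])]
mag_head [(0.89, [228, 172, 277, 222])]
oil_bottle [(0.81, [218, 242, 238, 285])]
flux_bottle [(0.63, [346, 189, 365, 234])]
board [(0.79, [246, 255, 272, 272])]
weight [(0.86, [159, 227, 176, 251]), (0.29, [254, 296, 289, 316])]
side [0.375 0.904 0.673] [ 0.18 -0.79 -0.59] 383.0854060991299
plate_thick_mid [(0.75, [199, 254, 220, 274]), (0.57, [225, 167, 226, 170])]
plate_medium_mid [(0.97, [292, 266, 326, 287])]
plate_thin_mid [(0.65, [284, 208, 309, 223]), (0.56, [290, 229, 322, 252])]
follower [(0.76, [227, 172, 248, 190]), (0.54, [280, 206, 312, 223]), (0.37, [213, 160, 260, 210])]
mag_head [(0.92, [215, 159, 259, 211]), (0.37, [293, 267, 325, 288])]
oil_bottle [(0.59, [251, 241, 266, 275])]
flux_bottle [(0.68, [307, 154, 325, 187])]
board [(0.62, [260, 235, 282, 250])]
wei
[... 546 characters left out ...]
,  1.43118482e+00]), 'qvel': array([-1.93481794e-03, -1.52489092e-03, -9.92633867e-05,  2.63847124e-04,
        6.21836079e-06, -8.23426871e-04]), 'effort': array([-1.36231312e-03, -4.80465102e+01,  2.98805594e+01,  5.74808164e-04,
       -2.64123155e-04,  1.60023239e-05]), 'tool_pos': array([ 5.75013984e-01, -2.35633067e-05,  2.31316525e-01]), 'eef_rot': array([[ 9.99999999e-01, -3.97744513e-06,  4.18998570e-05],
       [-3.97677014e-06, -1.00000000e+00, -1.61094835e-05],
       [ 4.18999210e-05,  1.61093168e-05, -9.99999999e-01]]), 'contact_force': array([-0.25616608,  0.84478405, -0.91838957]), 'ft_torque': array([ 0.01316823, -0.04177   ,  0.01148904]), 'grip_width': 0.08523087331509911}
```

```bash
python3 - <<'E'
import cv2,numpy as np
a=cv2.imread('pics/scene.png')[165:325,140:380]; b=cv2.imread('pics/side.png')[145:295,150:350]
cv2.imwrite('pics/c1.png',cv2.resize(a,None,fx=3.33,fy=3.33,interpolation=cv2.INTER_CUBIC))
cv2.imwrite('pics/c2.png',cv2.resize(b,None,fx=4,fy=4,interpolation=cv2.INTER_CUBIC))
E
```

```text
(no output)
```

View pics/c1.png

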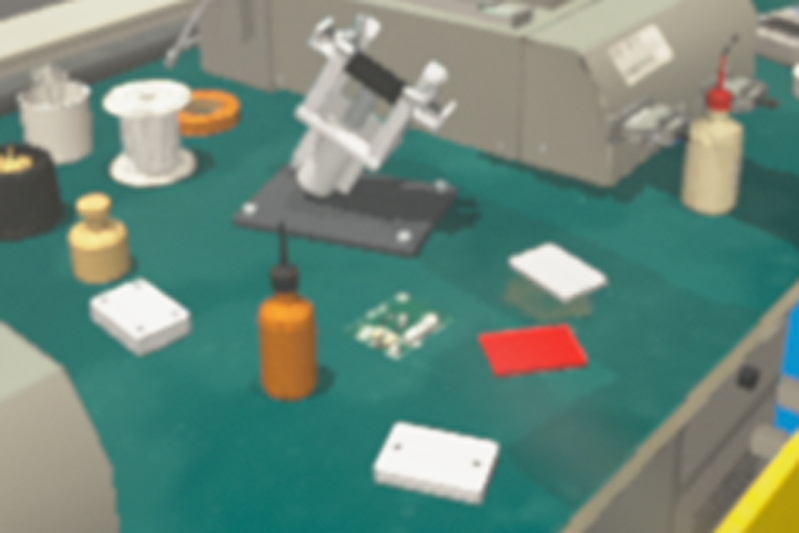

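View pics/c2.png

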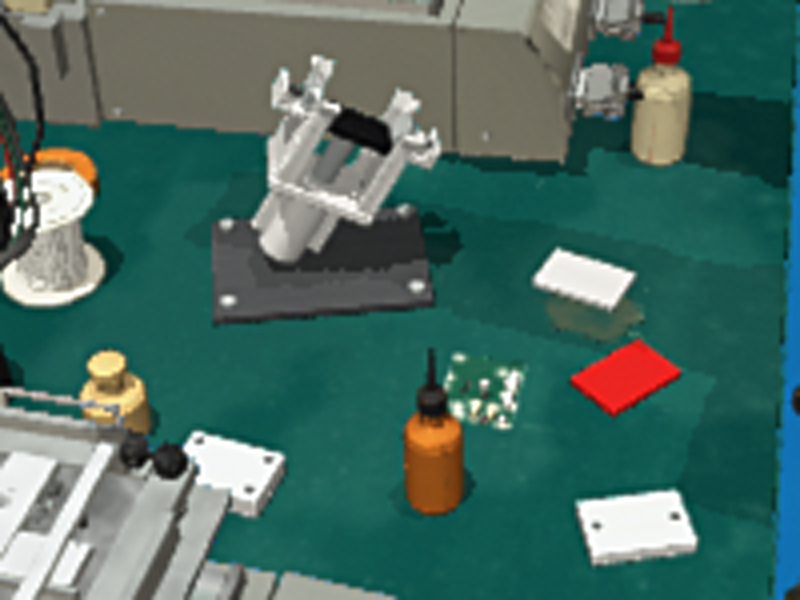

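View pics/wrist.png

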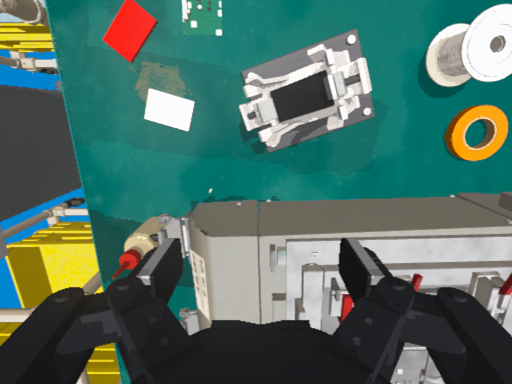

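Scene (c1): thick 4-hole plate at (140,315), medium 2-hole at (437,460), bare thin plate (558,270), red look-alike (533,348), to be left alone; oil bottle (287,340), board (400,325), weight (98,240), flux bottle (712,150), magazine in the middle. The wrist view shows the thin plate at (170,110) and the follower at (304,95).

```bash
cat > cams.py <<'E'
import json
E
python3 - <<'E'
from h import *
S={n:ctrl.snapshot(n) for n in ["scene","side","wrist"]}
c1=lambda p:(p[0]/3.33+140,p[1]/3.33+165); c2=lambda p:(p[0]/4+150,p[1]/4+145)
def show(name,s,pts,z):
    P=np.array([onz(s,*p,z)[:2] for p in pts]); e=np.roll(P,-1,0)-P
    print(name,P.mean(0).round(4),"len",np.hypot(*e.T).round(3),"ang",np.degrees(np.arctan2(e[:,1],e[:,0])).round(0))
show("thick",S["scene"],map(c1,[(90,313),(138,280),(190,320),(143,341)]),.015)
show("med",S["scene"],map(c1,[(400,422),(498,442),(487,487),(375,463)]),.010)
show("med",S["side"],map(c2,[(577,500),(680,490),(697,545),(590,560)]),.010)
show("thin",S["scene"],map(c1,[(510,262),(550,243),(606,275),(562,298)]),.006)
show("thin",S["side"],map(c2,[(533,280),(553,250),(635,270),(615,308)]),.006)
show("thin",S["wrist"],[(150,88),(195,100),(188,131),(145,118)],.006)
show("foot",S["wrist"],[(242,75),(348,32),(373,113),(268,151)],.008)
show("foot",S["side"],map(c2,[(212,222),(430,207),(433,297),(217,318)]),.008)
show("red",S["wrist"],[(127,0),(157,22),(133,61),(102,38)],.003)
show("board",S["side"],map(c2,[(455,350),(525,360),(515,427),(445,415)]),.005)
for nm,s,p,z in [("oil",S["side"],c2((433,503)),0),("oil",S["scene"],c1((288,390)),0),("flux",S["scene"],c1((710,205)),0),("weight",S["scene"],c1((100,275)),0),("weight",S["side"],c2((118,430)),0),("followerW",S["wrist"],(304,95.5),.12),("fol",S["side"],c2((361,130)),.12),("fol",S["scene"],c1((375,76)),.12)]:
    print(nm,onz(s,*p,z).round(3))
E
```

```text
thick [0.6287 0.3111] len [0.048 0.066 0.035 0.053] ang [-81. 170.  81.   1.]
med [0.3934 0.2936] len [0.058 0.038 0.064 0.038] ang [-159.  116.   21.  -72.]
med [0.3932 0.2977] len [0.061 0.042 0.062 0.045] ang [-161.  108.   22.  -73.]
thin [0.4519 0.0778] len [0.042 0.057 0.046 0.058] ang [-100.  166.   80.  -18.]
thin [0.4521 0.0773] len [0.037 0.06  0.044 0.062] ang [-103.  169.   78.  -18.]
thin [0.4569 0.0751] len [0.059 0.041 0.058 0.039] ang [ -14. -107.  163.   73.]
foot [0.6371 0.0932] len [0.138 0.103 0.147 0.102] ang [  20.  -66. -160.  109.]
foot [0.6328 0.0966] len [0.159 0.103 0.146 0.108] ang [-162.  103.   20.  -69.]
red [0.4162 0.1677] len [0.04  0.056 0.043 0.055] ang [ -35. -129.  143.   48.]
board [0.4987 0.1991] len [0.046 0.062 0.044 0.061] ang [179.  94.  -2. -84.]
oil [0.511 0.297 0.   ]
oil [0.509 0.296 0.   ]
flux [ 0.414 -0.092  0.   ]
weight [0.709 0.283 0.   ]
weight [0.716 0.278 0.   ]
followerW [0.616 0.087 0.12 ]
fol [0.602 0.096 0.12 ]
fol [0.609 0.091 0.12 ]
```

```bash
cat >> h.py <<'E'
from scipy.spatial.transform import Rotation as Ro, Slerp
def headR(yaw,lean=np.pi/6):
    c,s=np.cos(yaw),np.sin(yaw); xh=np.array([c,s,0]); up=np.array([0,0,1.])
    x=xh*np.cos(lean)+up*np.sin(lean); z=up*np.cos(lean)-xh*np.sin(lean); return np.c_[x,np.cross(z,x),z]
def toolR(H): # tool x = head y, tool y = head x, tool z = -head z
    return np.c_[H[:,1],H[:,0],-H[:,2]]
def down(yaw): return toolR(headR(yaw,0.))
def plan(p,R,n,p0=None,R0=None):
    st=ctrl.sense(); p0=np.array(st["tool_pos"]) if p0 is None else p0; R0=np.array(st["eef_rot"]) if R0 is None else R0
    sl=Slerp([0,1],Ro.from_matrix([R0,R])); rv=(Ro.from_matrix(R0).inv()*Ro.from_matrix(R)).as_rotvec()/n
    dps=[(sl((k)/n).inv().apply((np.array(p)-p0)/n)*1000).round(1).tolist() for k in range(n)]
    print(n,"rows rot",rv.round(4).tolist(),"dp",dps)
E
python3 - <<'E'
from h import *
H=headR(np.radians(20)); plan(np.array([.608,.091,.12])+.1*H[:,2],toolR(H),13)
E
```

```text
13 rows rot [-0.027, 0.0385, -0.1438] dp [[-1.1, -5.7, 1.9], [-0.3, -5.8, 1.7], [0.5, -5.9, 1.6], [1.2, -5.8, 1.4], [2.0, -5.6, 1.3], [2.7, -5.3, 1.3], [3.4, -4.9, 1.3], [4.0, -4.4, 1.3], [4.6, -3.8, 1.3], [5.0, -3.1, 1.4], [5.4, -2.4, 1.6], [5.6, -1.7, 1.7], [5.7, -0.9, 1.9]]
```

>>> move_arm(hand=[85, 85, 85, 85, 85, 85, 85, 85, 85, 85, 85, 85, 85, 85], dp=[[-1.1, -5.7, 1.9], [-0.3, -5.8, 1.7], [0.5, -5.9, 1.6], [1.2, -5.8, 1.4], [2, -5.6, 1.3], [2.7, -5.3, 1.3], [3.4, -4.9, 1.3], [4, -4.4, 1.3], [4.6, -3.8, 1.3], [5, -3.1, 1.4], [5.4, -2.4, 1.6], [5.6, -1.7, 1.7], [5.7, -0.9, 1.9], [0, 0, 0]], rotation=[[-0.027, 0.0385, -0.1438], [-0.027, 0.0385, -0.1438], [-0.027, 0.0385, -0.1438], [-0.027, 0.0385, -0.1438], [-0.027, 0.0385, -0.1438], [-0.027, 0.0385, -0.1438], [-0.027, 0.0385, -0.1438], [-0.027, 0.0385, -0.1438], [-0.027, 0.0385, -0.1438], [-0.027, 0.0385, -0.1438], [-0.027, 0.0385, -0.1438], [-0.027, 0.0385, -0.1438], [-0.027, 0.0385, -0.1438], [0, 0, 0]])

```text
time: 3.4
tool_pos: [0.5602, 0.0735, 0.2062]
eef_rot: [[-0.339, 0.815, 0.469], [0.941, 0.294, 0.17], [0.001, 0.499, -0.867]]
contact_force: [0.2, 0.4, 0.3]
grip_width: 0.085
```

```bash
python3 - <<'E'
from h import *
import pickle
s=ctrl.snapshot("wrist"); pickle.dump(s,open("w2.pkl","wb")); save(s,"w2",(96,40,416,280),2.5)
print(s["t"],ctrl.sense()["time"],ctrl.sense()["joint_positions"].round(2))
H=headR(np.radians(20));o=np.array([.608,.091,.12])
for q in [(0,0,0),(26,15,0),(-26,15,0),(26,-15,0),(-26,-15,0)]: print(q,proj(s,o+H@np.array(q)/1000).round(1))
E
```

```text
[ 0.12094647 -0.499574   -0.10392936] 3.45 [-0.14 -0.06 -0.59  0.57  0.23 -0.43]
(0, 0, 0) [[261.  191.8]]
(26, 15, 0) [[276.4 217.2]]
(-26, 15, 0) [[277.2 164.8]]
(26, -15, 0) [[245.7 217.3]]
(-26, -15, 0) [[244.7 164.9]]
```

View pics/w2.png

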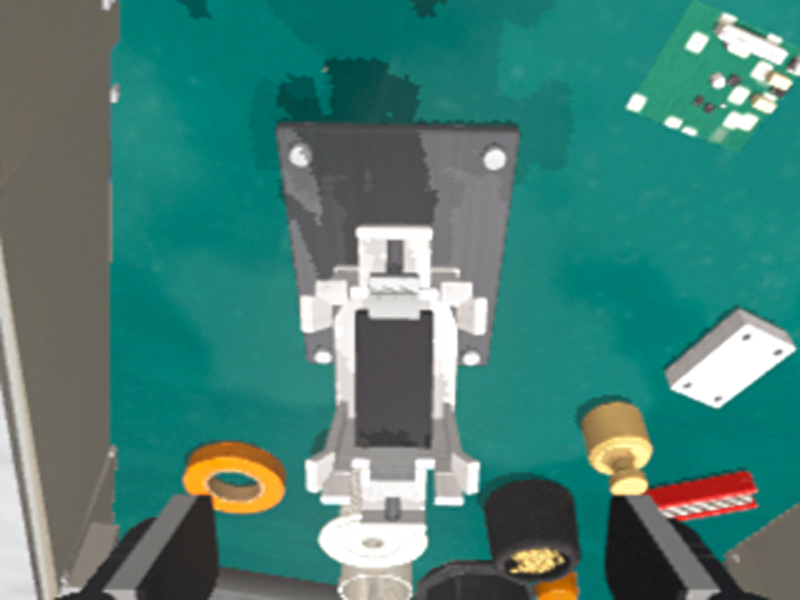

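Wrist view along the mouth: follower quad at crop (355..434, 311..447), foot (278..520,123..362), both roughly where predicted but ~7 px to the left. Fit it.

```bash
python3 - <<'E'
from h import *
import pickle
from scipy.optimize import least_squares
s=pickle.load(open("w2.pkl","rb")); g=s["image"].astype(int)
m=((g.max(2)<75)).astype(np.uint8); 
n,l,st,c=cv2.connectedComponentsWithStats(m[160:225,225:285]); i=l[191-160,254-225]; print(i,st[i])
l=(l==i)
# side edges per row
for r in range(6,60,6):
    row=np.where(l[r])[0]; print(r+160,row.min()+225,row.max()+225,end="; ")
# subpixel edges from gray: left/right transitions
rows=np.arange(172,212); gr=g.sum(2)/3; L=[];Rr=[];
for r in rows:
    a=gr[r,254:285]; k=np.argmax(a>90); Rr.append(254+k-1+(90-a[k-1])/(a[k]-a[k-1]))
    b=gr[r,254:225:-1]; k=np.argmax(b>90); Lf=254-(k-1+(90-b[k-1])/(b[k]-b[k-1])); L.append(Lf)
cols=np.arange(244,265); T=[];B=[]
for u in cols:
    a=gr[191:235,u]; k=np.argmax(a>80); B.append(191+k-1+(80-a[k-1])/(a[k]-a[k-1]))
    b=gr[191:150:-1,u]; k=np.argmax(b>80); T.append(191-(k-1+(80-b[k-1])/(b[k]-b[k-1])))
print("\n",np.median(L),np.median(Rr),np.median(T),np.median(B))
print(np.polyfit(rows,L,1),np.polyfit(rows,Rr,1))
# back-project edge points to follower plane for assumed pose; iterate
yaw,o=np.radians(20),np.array([.608,.091,.12])
def inplane(H,o,u,v):
    c,d=ray(s,u,v); k=((o-c)@H[:,2])/(d@H[:,2]); return H.T@(c+k*d-o)*1000
for it in range(4):
    H=headR(yaw)
    PL=np.array([inplane(H,o,u,v) for u,v in zip(L,rows)]); PR=np.array([inplane(H,o,u,v) for u,v in zip(Rr,rows)])
    PT=np.array([inplane(H,o,u,v) for u,v in zip(cols,T)]); PB=np.array([inplane(H,o,u,v) for u,v in zip(cols,B)])
    sl=[np.polyfit(P[:,0],P[:,1],1)[0] for P in (PL,PR)]
    yl,yr,xt,xb=np.median(PL[:,1]),np.median(PR[:,1]),np.median(PT[:,0]),np.median(PB[:,0])
    print("y",yl.round(2),yr.round(2),"x",xt.round(2),xb.round(2),"slope",np.round(sl,4))
    xh=np.array([np.cos(yaw),np.sin(yaw),0]); yh=np.array([-xh[1],xh[0],0])
    o=o+(H[:,1]*(yl+yr)/2+ H[:,0]*(xt+xb)/2)/1000; 
    # keep height 0.12: slide along camera ray
    c=-np.array(s["R"]).T@s["t"]; o=c+(o-c)*(.12-c[2])/(o[2]-c[2]); yaw+=np.mean(sl)
    print(o.round(4),np.degrees(yaw).round(2))
# foot check
H=headR(yaw)
print("foot corners",[onz(s,u/2.5+96,v/2.5+40,.0).round(4)[:2] for u,v in [(278,127),(519,127)]])
E
```

```text
0 [   0    0   60   65 3754]
166 225 284; 172 225 284; 178 225 284; 184 225 284; 190 225 284; 196 225 284; 202 225 284; 208 225 284; 214 225 284; 
 238.35796610169493 267.71944444444443 168.27777777777777 201.0
[4.87658021e-03 2.37417620e+02] [-1.93240859e-02  2.71429309e+02]
y -21.5 6.42 x -22.83 9.18 slope [-0.0226 -0.0137]
[0.6017 0.0808 0.12  ] 18.96
y -13.64 13.74 x -15.68 15.67 slope [-0.0069  0.0021]
[0.6017 0.0809 0.12  ] 18.82
y -13.67 13.69 x -15.68 15.67 slope [-0.0048  0.0042]
[0.6017 0.0809 0.12  ] 18.8
y -13.67 13.68 x -15.68 15.68 slope [-0.0045  0.0044]
[0.6017 0.0809 0.12  ] 18.8
foot corners [array([0.5901, 0.0193]), array([0.5528, 0.1232])]
```

```bash
python3 - <<'E'
import pickle,numpy as np
g=pickle.load(open("w2.pkl","rb"))["image"].sum(2)//3
print(g[160:224:3,254]); print(list(zip(range(155,226),g[155:226,254])))
for r in (172,180,190,200,210): print(r,g[r,230:280])
E
```

```text
[214 226 224  74  76  78  77  76  76  76  77  76  79  78  79  80  80  82
  64  61 150 151]
[(155, np.uint64(245)), (156, np.uint64(185)), (157, np.uint64(161)), (158, np.uint64(202)), (159, np.uint64(201)), (160, np.uint64(214)), (161, np.uint64(220)), (162, np.uint64(223)), (163, np.uint64(226)), (164, np.uint64(226)), (165, np.uint64(229)), (166, np.uint64(224)), (167, np.uint64(150)), (168, np.uint64(82)), (169, np.uint64(74)), (170, np.uint64(77)), (171, np.uint64(78)), (172, np.uint64(76)), (173, np.uint64(77)), (174, np.uint64(77)), (175, np.uint64(78)), (176, np.uint64(77)), (177, np.uint64(77)), (178, np.uint64(77)), (179, np.uint64(78)), (180, np.uint64(78)), (181, np.uint64(76)), (182, np.uint64(79)), (183, np.uint64(77)), (184, np.uint64(76)), (185, np.uint64(77)), (186, np.uint64(78)), (187, np.uint64(76)), (188, np.uint64(78)), (189, np.uint64(78)), (190, np.uint64(77)), (191, np.uint64(78)), (192, np.uint64(79)), (193, np.uint64(76)), (194, np.uint64(79)), (195, np.uint64(76)), (196, np.uint64(79)), (197, np.uint64(79)), (198, np.uint64(77)), (199, np.uint64(78)), (200,
[... 913 characters left out ...]
77  77  77  79  78
  78  74  85 188 255 255 255 254 254 254 255 255 249 144]
190 [170 218 222 221 220 221 223 187  99  75  75  77  76  78  77  76  76  78
  78  78  77  77  78  78  77  79  77  79  78  78  78  77  79  80  79  80
  78  78  92 164 233 236 222 230 250 255 255 253 161 104]
200 [162 207 185 182 188 209 223 191  97  77  77  77  76  78  78  77  79  79
  77  79  77  79  80  79  80  79  80  80  80  80  80  79  80  81  80  80
  78  80 104 172 221 222 219 222 248 255 255 253 128  97]
210 [146 145 136 127 137 148 147 131  92  81  79  80  79  80  79  80  81  80
  80  79  80  82  82  81  81  82  81  81  83  82  81  81  82  81  83  82
  81  80  94 128 147 147 145 137 133 143 147 146 135 106]
```

```bash
python3 - <<'E'
from h import *
import pickle
from scipy.optimize import least_squares
s=pickle.load(open("w2.pkl","rb")); gr=s["image"].sum(2)/3
def cross(a,th): k=np.argmax(a>th); return k-1+(th-a[k-1])/(a[k]-a[k-1])
rows=[r for r in range(172,211)]
th=lambda r:(gr[r,233:237].mean()+78)/2
L=[254-cross(gr[r,254:225:-1],min(th(r),150)) for r in rows]; R=[254+cross(gr[r,254:285],min(150,(gr[r,271:273].mean()+78)/2)) for r in rows]
print(np.polyfit(rows,L,1),np.polyfit(rows,R,1))
def f(q):
    H=headR(q[2]); o=np.array([q[0],q[1],.12]); P=lambda X:proj(s,o+(H@np.array(X).T).T/1000)
    res=[]
    for y,E in ((-15,L),(15,R)):
        a=P([(x,y,0) for x in np.linspace(-25,25,11)]); res+=list((np.interp(rows,a[:,1],a[:,0])-E)/6)
    res.append(P([(-26,0,3)])[0,1]-167); res.append(P([(26,0,0)])[0,1]-218.4); return res
r=least_squares(f,[.6,.085,.33]); print(r.x.round(4),np.degrees(r.x[2]).round(2),r.cost,r.fun[-2:])
H=headR(r.x[2]);o=np.r_[r.x[:2],.12]
print("foot ctr from head down axis", (o-H[:,2]*.12/H[2,2]).round(4))
# overlay
im=s["image"][:,:,::-1].copy(); im=cv2.resize(im,None,fx=3,fy=3)
for x,y,z,ox,oy in [(27,15,0,0,0),(32,22,10,0,0),(38,28,20,0,0)]:
    q=proj(s,o+(H@np.array([(x,y,z),(x,-y,z),(-x,-y,z),(-x,y,z)]).T).T/1000); cv2.polylines(im,[np.int32(q*3+1)],1,(0,0,255),1)
b=np.array([o[0],o[1],0]); 
cv2.imwrite("pics/ov.png",im[330:780,450:1080])
np.save("head.npy",r.x)
S={n:ctrl.snapshot(n) for n in("scene","side")}
for n in S: print(n,proj(S[n],o).round(1))
E
```

```text
[2.14166790e-03 2.37171902e+02] [-3.33506265e-03  2.69264413e+02]
[0.6123 0.0845 0.3361] 19.26 0.1010900818147061 [0.01363784 0.00725249]
foot ctr from head down axis [0.6777 0.1074 0.    ]
scene [[253.4 186.7]]
side [[237.4 174.7]]
```

View pics/ov.png

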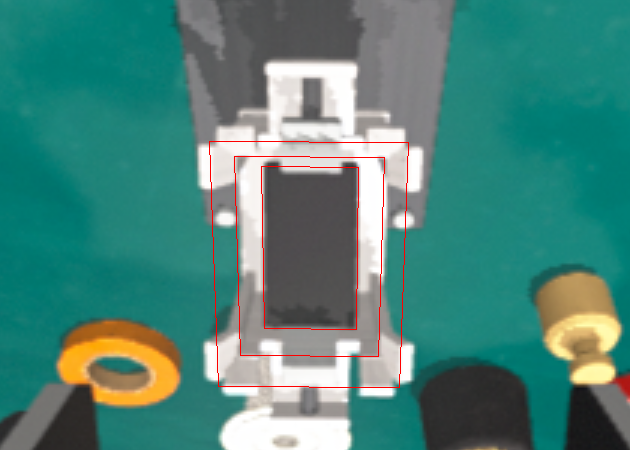

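```bash
python3 - <<'E'
from h import *
plan([.629,.311,.19],down(np.radians(-8)),10)
E
```

```text
10 rows rot [0.0513, -0.0127, 0.0475] dp [[20.0, 11.6, 8.7], [20.7, 11.1, 7.9], [21.3, 10.5, 7.0], [21.8, 9.8, 6.2], [22.4, 9.1, 5.5], [22.8, 8.3, 4.7], [23.3, 7.4, 4.0], [23.6, 6.5, 3.4], [24.0, 5.5, 2.8], [24.2, 4.5, 2.2]]
```

>>> move_arm(hand=[85, 85, 85, 85, 85, 85, 85, 85, 85, 85, 70], dp=[[20.0, 11.6, 8.7], [20.7, 11.1, 7.9], [21.3, 10.5, 7.0], [21.8, 9.8, 6.2], [22.4, 9.1, 5.5], [22.8, 8.3, 4.7], [23.3, 7.4, 4.0], [23.6, 6.5, 3.4], [24.0, 5.5, 2.8], [24.2, 4.5, 2.2], [0, 0, 0]], rotation=[[0.0513, -0.0127, 0.0475], [0.0513, -0.0127, 0.0475], [0.0513, -0.0127, 0.0475], [0.0513, -0.0127, 0.0475], [0.0513, -0.0127, 0.0475], [0.0513, -0.0127, 0.0475], [0.0513, -0.0127, 0.0475], [0.0513, -0.0127, 0.0475], [0.0513, -0.0127, 0.0475], [0.0513, -0.0127, 0.0475], [0, 0, 0]])

```text
time: 4.92
tool_pos: [0.6291, 0.313, 0.1875]
eef_rot: [[0.136, 0.991, -0.001], [0.991, -0.136, -0.001], [-0.001, -0.001, -1.0]]
contact_force: [0.4, -0.8, 0.3]
grip_width: 0.0707
```

```bash
cat >> h.py <<'E'
def plate(s,guess,zt,hw=60):
    """white plate top-face: largest white blob near the projected guess -> min-area rect of its top, on plane z=zt"""
    im=s["image"].astype(int); u,v=proj(s,[guess[0],guess[1],zt])[0].astype(int); print("px",u,v)
    m=((im.min(2)>150)&(im.max(2)-im.min(2)<40)).astype(np.uint8); y0,x0=max(v-hw,0),max(u-hw,0)
    m=cv2.morphologyEx(m[y0:v+hw,x0:u+hw],cv2.MORPH_CLOSE,np.ones((7,7)))
    n,l,st,c=cv2.connectedComponentsWithStats(m); i=1+np.argmax(st[1:,4])
    ys,xs=np.where(l==i); P=np.array([onz(s,a+x0,b+y0,zt)[:2] for a,b in zip(xs,ys)])
    (cx,cy),(w,h),a=cv2.minAreaRect((P*1000).astype(np.float32)); 
    if w<h: w,h,a=h,w,a+90
    a=(a+90)%180-90; print("ctr",round(cx,1),round(cy,1),"size",round(w,1),round(h,1),"yaw",round(a,1),"mean",(P.mean(0)*1000).round(1)); return cx/1000,cy/1000,np.radians(a)
E
python3 - <<'E'
from h import *
s=ctrl.snapshot("wrist"); plate(s,(.629,.311),.015); save(s,"w3",(136,60,376,240),2.5)
E
```

```text
px 258 173
ctr 638.3 305.0 size 60.5 40.1 yaw -7.9 mean [637.7 305.2]
```

View pics/w3.png

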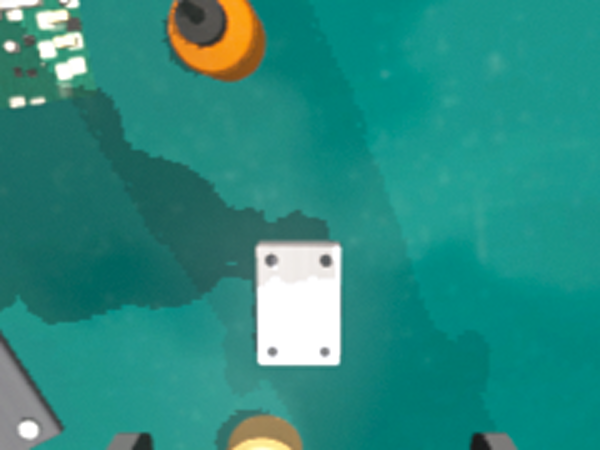

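The four-hole (thickest) plate is at crop (300,305), clear of the bottle (215,40) and weight (265,440); measured size matches.

```bash
python3 - <<'E'
from h import *
R=down(np.radians(-7.9)); plan([.6384,.305,.06],R,4); plan([.6384,.305,0],R,5,np.array([.6384,.305,.06]),R)
E
```

```text
4 rows rot [-0.0001, 0.0003, 0.0003] dp [[-1.4, 2.7, 32.0], [-1.4, 2.6, 32.0], [-1.4, 2.6, 32.0], [-1.4, 2.6, 32.0]]
5 rows rot [0.0, 0.0, 0.0] dp [[0.0, 0.0, 12.0], [0.0, 0.0, 12.0], [0.0, 0.0, 12.0], [0.0, 0.0, 12.0], [0.0, 0.0, 12.0]]
```

>>> move_arm(hand=[60, 60, 60, 60, 60, 60, 60, 60, 60, 60], dp=[[-1.4, 2.6, 32], [-1.4, 2.6, 32], [-1.4, 2.6, 32], [-1.4, 2.6, 32], [0, 0, 12], [0, 0, 12], [0, 0, 12], [0, 0, 12], [0, 0, 10], [0, 0, 0]], rotation=[[0, 0, 0], [0, 0, 0], [0, 0, 0], [0, 0, 0], [0, 0, 0], [0, 0, 0], [0, 0, 0], [0, 0, 0], [0, 0, 0], [0, 0, 0]])

```text
time: 6.22
tool_pos: [0.6371, 0.3042, 0.0024]
eef_rot: [[0.137, 0.991, -0.002], [0.991, -0.137, -0.001], [-0.001, -0.002, -1.0]]
contact_force: [-0.1, 0.6, -0.4]
grip_width: 0.0599
```

>>> move_arm(hand=[60, 40, 30, 30, 30, 30], dp=[[0, 1, 2], [0, 0, 0], [0, 0, 0], [0, 0, 0], [0, 0, 0], [0, 0, 0]], rotation=[[0, 0, 0], [0, 0, 0], [0, 0, 0], [0, 0, 0], [0, 0, 0], [0, 0, 0]])

```text
time: 6.98
tool_pos: [0.6394, 0.3044, 0.0024]
eef_rot: [[0.137, 0.991, 0.001], [0.991, -0.137, 0.0], [0.001, 0.001, -1.0]]
contact_force: [0.7, 0.6, 5.8]
grip_width: 0.0385
```

```bash
cat >> h.py <<'E'
def head():
    q=np.load("head.npy"); return np.r_[q[:2],.12],headR(q[2])
def hp(x,y,z):
    o,H=head(); return o+H@np.array([x,y,z])/1000
def where():
    st=ctrl.sense(); o,H=head(); print("TCP in head mm",((H.T@(st["tool_pos"]-o))*1000).round(1),"rotvec err",(Ro.from_matrix(st["eef_rot"]).inv()*Ro.from_matrix(toolR(H))).as_rotvec().round(4),"t",st["time"],"F",(H.T@st["contact_force"]).round(1),"w",st["grip_width"])
E
python3 - <<'E'
from h import *
o,H=head(); R=down(np.radians(-7.9)); plan(hp(0,0,100),toolR(H),12,np.array([.6394,.3044,.2024]),R)
E
```

```text
12 rows rot [-0.0428, 0.0103, -0.0386] dp [[-20.4, -3.4, -0.4], [-20.2, -4.2, -0.7], [-20.0, -4.9, -1.1], [-19.8, -5.6, -1.6], [-19.6, -6.3, -2.0], [-19.3, -7.0, -2.5], [-19.0, -7.6, -3.0], [-18.6, -8.2, -3.5], [-18.3, -8.7, -4.1], [-17.9, -9.2, -4.7], [-17.5, -9.7, -5.3], [-17.0, -10.1, -5.9]]
```

>>> move_arm(hand=[30, 30, 30, 30, 30, 30, 30, 30, 30, 30, 30, 30, 30, 30, 30, 30, 30, 30, 30, 30], dp=[[0, 0, -10], [0, 0, -30], [0, 0, -40], [0, 0, -40], [0, 0, -40], [0, 0, -40], [-20.4, -3.4, -0.4], [-20.2, -4.2, -0.7], [-20.0, -4.9, -1.1], [-19.8, -5.6, -1.6], [-19.6, -6.3, -2.0], [-19.3, -7.0, -2.5], [-19.0, -7.6, -3.0], [-18.6, -8.2, -3.5], [-18.3, -8.7, -4.1], [-17.9, -9.2, -4.7], [-17.5, -9.7, -5.3], [-17.0, -10.1, -5.9], [0, 0, 0], [0, 0, 0]], rotation=[[0, 0, 0], [0, 0, 0], [0, 0, 0], [0, 0, 0], [0, 0, 0], [0, 0, 0], [-0.0428, 0.0103, -0.0386], [-0.0428, 0.0103, -0.0386], [-0.0428, 0.0103, -0.0386], [-0.0428, 0.0103, -0.0386], [-0.0428, 0.0103, -0.0386], [-0.0428, 0.0103, -0.0386], [-0.0428, 0.0103, -0.0386], [-0.0428, 0.0103, -0.0386], [-0.0428, 0.0103, -0.0386], [-0.0428, 0.0103, -0.0386], [-0.0428, 0.0103, -0.0386], [-0.0428, 0.0103, -0.0386], [0, 0, 0], [0, 0, 0]])

```text
time: 9.48
tool_pos: [0.5647, 0.0678, 0.2061]
eef_rot: [[-0.33, 0.818, 0.472], [0.944, 0.286, 0.165], [-0.0, 0.499, -0.866]]
contact_force: [0.6, 0.7, -0.7]
grip_width: 0.0385
```

```bash
python3 - <<'E'
from h import *
where(); s=ctrl.snapshot("wrist"); save(s,"w4",(136,60,376,300),2.5)
R=ctrl.sense()["eef_rot"];p=ctrl.sense()["tool_pos"]
for n,X in [("plate top corners",[(-20,-30),(20,-30),(20,30),(-20,30)])]:
    print(n,(proj(s,[p+R@np.array([x,y-1.2,-12.6])/1000 for x,y in X])-[136,60])*2.5)
E
```

```text
TCP in head mm [-0.6 -0.1 99.8] rotvec err [-0.0006  0.0003 -0.0002] t 9.475 F [ 0.4  0.5 -1. ] w 0.03845792501750652
plate top corners [[216.27887438 341.38285084]
 [411.62333581 341.14549365]
 [400.58030695 588.4188007 ]
 [227.33090582 588.54061732]]
```

View pics/w4.png

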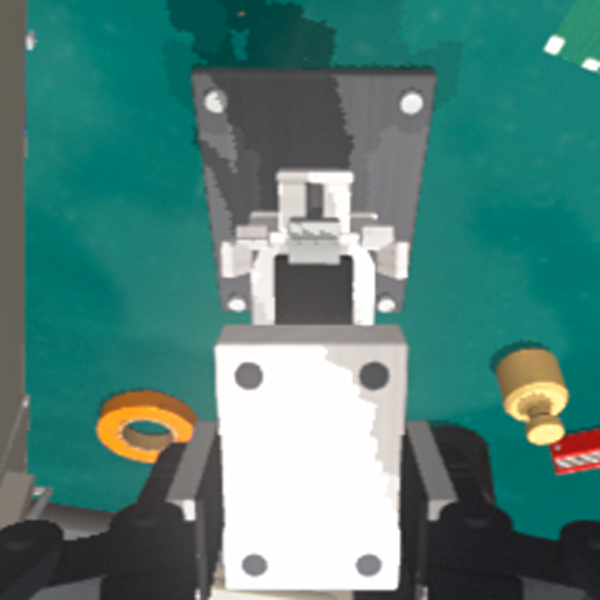

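Held plate spans crop (216..406, 344..588), within about 1 mm of the prediction, and the mouth lies straight ahead. Insert.

>>> move_arm(hand=[30, 30, 30, 30, 30, 30, 30, 30], dp=[[0.3, 0.8, 20], [0.3, 0.8, 25], [0, 0, 20], [0, 0, 10], [0, 0, 6], [0, 0, 6], [0, 0, 6], [0, 0, 0]], rotation=[[0, 0, 0], [0, 0, 0], [0, 0, 0], [0, 0, 0], [0, 0, 0], [0, 0, 0], [0, 0, 0], [0, 0, 0]])

```text
time: 10.52
tool_pos: [0.6097, 0.084, 0.1261]
eef_rot: [[-0.33, 0.818, 0.472], [0.944, 0.286, 0.164], [-0.001, 0.5, -0.866]]
contact_force: [-1.0, -0.5, -1.0]
grip_width: 0.0384
```

```bash
python3 - <<'E'
from h import *
where()
E
```

```text
TCP in head mm [0.8 0.3 6.6] rotvec err [-0.0004  0.0004  0.0004] t 10.525 F [-1.5 -0.1 -0.3] w 0.03839070314487783
```

>>> move_arm(hand=[30, 30, 30, 30, 30, 30, 30], dp=[[0, 0, 5], [0, 0, 5], [0, 0, 5], [0, 0, 5], [0, 0, 4], [0, 0, 1], [0, 0, 0]], rotation=[[0, 0, 0], [0, 0, 0], [0, 0, 0], [0, 0, 0], [0, 0, 0], [0, 0, 0], [0, 0, 0]])

```text
time: 11.4
tool_pos: [0.622, 0.088, 0.1049]
eef_rot: [[-0.33, 0.817, 0.473], [0.944, 0.286, 0.164], [-0.001, 0.501, -0.866]]
contact_force: [-2.4, -1.3, 5.2]
grip_width: 0.038
```

```bash
python3 - <<'E'
from h import *
where()
E
```

```text
TCP in head mm [  1.4   0.1 -18.3] rotvec err [0.0006 0.0007 0.0007] t 11.4 F [ 0.2 -0.5  5.9] w 0.03800500229307808
```

>>> move_arm(hand=[46, 50, 52, 52, 52], dp=[[0, 0, 0], [0, 0, 0], [0, 0, 0], [0, 0, 0], [0, 0, 0]], rotation=[[0, 0, 0], [0, 0, 0], [0, 0, 0], [0, 0, 0], [0, 0, 0]])

```text
time: 12.02
tool_pos: [0.6215, 0.0882, 0.1046]
eef_rot: [[-0.33, 0.817, 0.472], [0.944, 0.286, 0.165], [-0.0, 0.5, -0.866]]
contact_force: [0.3, -0.2, 0.1]
grip_width: 0.0521
```

>>> move_arm(hand=[54, 54, 54, 54, 60, 70, 85], dp=[[0, 0, -10], [0, 0, -25], [0, 0, -30], [0, 0, -30], [0, 0, -23], [0, 0, 0], [0, 0, 0]], rotation=[[0, 0, 0], [0, 0, 0], [0, 0, 0], [0, 0, 0], [0, 0, 0], [0, 0, 0], [0, 0, 0]])

```text
time: 12.9
tool_pos: [0.5657, 0.0687, 0.2065]
eef_rot: [[-0.33, 0.818, 0.472], [0.944, 0.286, 0.165], [-0.001, 0.5, -0.866]]
contact_force: [0.6, 0.5, 0.0]
grip_width: 0.0845
```

```bash
python3 - <<'E'
from h import *
where(); s=ctrl.snapshot("wrist"); save(s,"w5",(176,80,336,240),3.5)
f=lambda X:((proj(s,[hp(*x) for x in X])-[176,80])*3.5).round(0).tolist()
print(f([(-30,-20,0),(-30,20,0),(30,20,0),(30,-20,0)]))
E
```

```text
TCP in head mm [ 0.6  0.4 99.5] rotvec err [-0.0002  0.0004  0.0005] t 12.9 F [ 0.6  0.3 -0.3] w 0.0845030035301306
[[219.0, 276.0], [372.0, 276.0], [367.0, 489.0], [224.0, 489.0]]
```

View pics/w5.png

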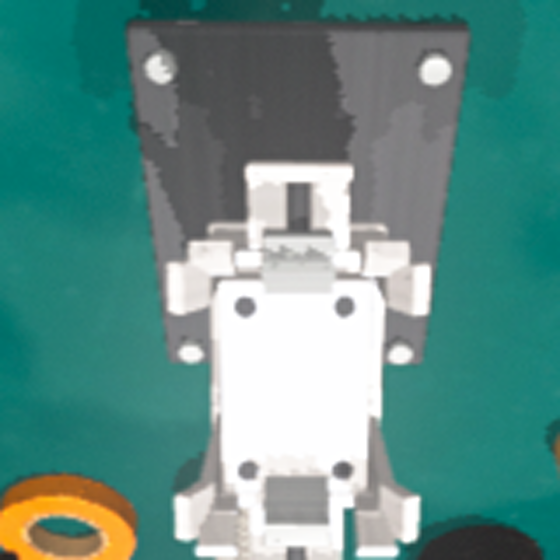

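Both noses overlap the thick plate's ends (near nose at (298,265), far nose at (297,500)): locked. Next the medium plate.

```bash
python3 - <<'E'
from h import *
plan([.393,.2955,.18],down(np.radians(20)),12)
E
```

```text
12 rows rot [0.0435, 0.0003, -0.001] dp [[22.6, -7.4, -1.8], [22.6, -7.5, -1.5], [22.6, -7.5, -1.1], [22.6, -7.5, -0.8], [22.6, -7.5, -0.5], [22.6, -7.5, -0.1], [22.6, -7.5, 0.2], [22.6, -7.5, 0.5], [22.6, -7.4, 0.9], [22.6, -7.3, 1.2], [22.7, -7.3, 1.5], [22.7, -7.2, 1.8]]
```

>>> move_arm(hand=[85, 85, 85, 85, 85, 85, 85, 85, 85, 85, 85, 85, 70, 65], dp=[[22.6, -7.4, -1.8], [22.6, -7.5, -1.5], [22.6, -7.5, -1.1], [22.6, -7.5, -0.8], [22.6, -7.5, -0.5], [22.6, -7.5, -0.1], [22.6, -7.5, 0.2], [22.6, -7.5, 0.5], [22.6, -7.4, 0.9], [22.6, -7.3, 1.2], [22.7, -7.3, 1.5], [22.7, -7.2, 1.8], [0, 0, 0], [0, 0, 0]], rotation=[[0.0435, 0, -0.001], [0.0435, 0, -0.001], [0.0435, 0, -0.001], [0.0435, 0, -0.001], [0.0435, 0, -0.001], [0.0435, 0, -0.001], [0.0435, 0, -0.001], [0.0435, 0, -0.001], [0.0435, 0, -0.001], [0.0435, 0, -0.001], [0.0435, 0, -0.001], [0.0435, 0, -0.001], [0, 0, 0], [0, 0, 0]])

```text
time: 14.7
tool_pos: [0.3935, 0.2952, 0.1795]
eef_rot: [[-0.341, 0.94, 0.002], [0.94, 0.341, -0.004], [-0.004, 0.001, -1.0]]
contact_force: [-0.0, 0.4, 0.5]
grip_width: 0.0651
```

```bash
python3 - <<'E'
from h import *
s=ctrl.snapshot("wrist"); plate(s,(.393,.2955),.010); save(s,"w6",(136,60,376,240),2.5)
E
```

```text
px 261 173
ctr 396.2 293.9 size 59.8 39.8 yaw 20.9 mean [395.6 294.1]
```

View pics/w6.png

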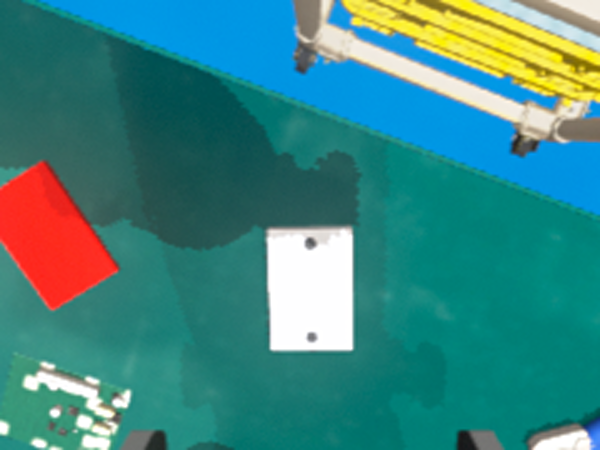

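Two-hole medium plate at crop (310,290), measured 59.8 x 39.8; no obstacles beside it.

```bash
python3 - <<'E'
from h import *
plan([.396,.294,.02],down(np.radians(20.9)),6)
E
```

```text
6 rows rot [0.0002, 0.0007, -0.0029] dp [[-0.2, 0.3, 26.6], [-0.2, 0.3, 26.6], [-0.2, 0.3, 26.6], [-0.2, 0.3, 26.6], [-0.3, 0.3, 26.6], [-0.3, 0.3, 26.6]]
```

>>> move_arm(hand=[60, 60, 60, 60, 60, 60, 60, 60, 60], dp=[[-0.2, 0.3, 26.6], [-0.2, 0.3, 26.6], [-0.2, 0.3, 26.6], [-0.2, 0.3, 26.6], [-0.3, 0.3, 26.6], [-0.3, 0.3, 26.6], [0, 0, 10], [0, 0, 6], [0, 0, 0]], rotation=[[0, 0.0007, -0.0029], [0, 0.0007, -0.0029], [0, 0.0007, -0.0029], [0, 0.0007, -0.0029], [0, 0.0007, -0.0029], [0, 0.0007, -0.0029], [0, 0, 0], [0, 0, 0], [0, 0, 0]])

```text
time: 15.88
tool_pos: [0.3964, 0.2945, 0.0052]
eef_rot: [[-0.357, 0.934, 0.002], [0.934, 0.357, 0.001], [0.001, 0.002, -1.0]]
contact_force: [-0.0, -0.3, 0.4]
grip_width: 0.0601
```

>>> move_arm(hand=[60, 40, 30, 30, 30, 30], dp=[[0, 0, 1.5], [0, 0, 0], [0, 0, 0], [0, 0, 0], [0, 0, 0], [0, 0, 0]], rotation=[[0, 0, 0], [0, 0, 0], [0, 0, 0], [0, 0, 0], [0, 0, 0], [0, 0, 0]])

```text
time: 16.62
tool_pos: [0.3965, 0.2949, 0.0043]
eef_rot: [[-0.357, 0.934, 0.002], [0.934, 0.357, 0.002], [0.001, 0.003, -1.0]]
contact_force: [-1.2, -0.3, 6.1]
grip_width: 0.0374
```

```bash
python3 - <<'E'
from h import *
o,H=head(); st=ctrl.sense(); p=np.array(st["tool_pos"]); print(p,st["contact_force"],st["grip_width"])
plan(hp(0,0,100),toolR(H),13,np.array([p[0],p[1],.19]),np.array(st["eef_rot"]))
E
```

```text
[0.39646537 0.29485924 0.00430917] [-1.22468687 -0.25598915  6.06508387] 0.03736866875678884
13 rows rot [-0.0401, -0.0006, 0.0022] dp [[-20.9, 5.9, -1.3], [-20.9, 6.0, -1.0], [-20.9, 6.1, -0.8], [-20.9, 6.1, -0.5], [-20.9, 6.2, -0.3], [-20.9, 6.2, 0.0], [-20.9, 6.3, 0.3], [-20.8, 6.3, 0.5], [-20.8, 6.3, 0.8], [-20.8, 6.3, 1.1], [-20.8, 6.3, 1.3], [-20.8, 6.3, 1.6], [-20.8, 6.3, 1.9]]
```

>>> move_arm(hand=[30, 30, 30, 30, 30, 30, 30, 30, 30, 30, 30, 30, 30, 30, 30, 30, 30, 30, 30, 30], dp=[[0, 0, -10], [0, 0, -36], [0, 0, -45], [0, 0, -45], [0, 0, -45], [-20.9, 5.9, -1.3], [-20.9, 6.0, -1.0], [-20.9, 6.1, -0.8], [-20.9, 6.1, -0.5], [-20.9, 6.2, -0.3], [-20.9, 6.2, 0.0], [-20.9, 6.3, 0.3], [-20.8, 6.3, 0.5], [-20.8, 6.3, 0.8], [-20.8, 6.3, 1.1], [-20.8, 6.3, 1.3], [-20.8, 6.3, 1.6], [-20.8, 6.3, 1.9], [0, 0, 0], [0, 0, 0]], rotation=[[0, 0, 0], [0, 0, 0], [0, 0, 0], [0, 0, 0], [0, 0, 0], [-0.0401, -0.0006, 0.0022], [-0.0401, -0.0006, 0.0022], [-0.0401, -0.0006, 0.0022], [-0.0401, -0.0006, 0.0022], [-0.0401, -0.0006, 0.0022], [-0.0401, -0.0006, 0.0022], [-0.0401, -0.0006, 0.0022], [-0.0401, -0.0006, 0.0022], [-0.0401, -0.0006, 0.0022], [-0.0401, -0.0006, 0.0022], [-0.0401, -0.0006, 0.0022], [-0.0401, -0.0006, 0.0022], [-0.0401, -0.0006, 0.0022], [0, 0, 0], [0, 0, 0]])

```text
time: 19.12
tool_pos: [0.5639, 0.0677, 0.201]
eef_rot: [[-0.33, 0.819, 0.47], [0.944, 0.285, 0.165], [0.001, 0.499, -0.867]]
contact_force: [0.3, -0.3, -0.7]
grip_width: 0.0371
```

```bash
cat >> h.py <<'E'
def held(dz,top):
    """centre of held plate in tool frame (mm) from white blob; dz: tool z of its top face"""
    s=ctrl.snapshot("wrist"); st=ctrl.sense(); R,p=np.array(st["eef_rot"]),np.array(st["tool_pos"]); im=s["image"].astype(int)
    X=[(-20,-30),(20,-30),(20,30),(-20,30)]; q=proj(s,[p+R@np.array([x,y,dz])/1000 for x,y in X]); print("pred",q.round(1).tolist()); return s,q
E
python3 - <<'E'
from h import *
where(); s,q=held(-5.7,0); g=s["image"].astype(int)
c=int(q[:,0].mean()); print("col",c-8,[(r,int(g[r,c-8].sum()//3)) for r in range(int(q[0,1])-6,int(q[0,1])+8)],[(r,int(g[r,c-8].sum()//3)) for r in range(int(q[2,1])-6,int(q[2,1])+8)])
r=int(q[0,1])+6; print("row",r,[(u,int(g[r,u].sum()//3)) for u in [*range(int(q[0,0])-5,int(q[0,0])+7),*range(int(q[1,0])-7,int(q[1,0])+6)]])
save(s,"w7",(136,60,376,320),2.3)
E
```

```text
TCP in head mm [-3.9  0.1 95.8] rotvec err [-0.0017 -0.0006 -0.0005] t 19.125 F [-0.2 -0.4 -0.7] w 0.0371154688291848
pred [[224.4, 194.3], [298.8, 194.2], [294.8, 289.2], [228.4, 289.2]]
col 253 [(188, 254), (189, 246), (190, 160), (191, 146), (192, 150), (193, 156), (194, 196), (195, 243), (196, 254), (197, 253), (198, 253), (199, 253), (200, 253), (201, 253)] [(283, 254), (284, 254), (285, 254), (286, 255), (287, 255), (288, 237), (289, 144), (290, 131), (291, 134), (292, 137), (293, 142), (294, 159), (295, 160), (296, 159)]
row 200 [(219, 111), (220, 113), (221, 112), (222, 112), (223, 152), (224, 230), (225, 252), (226, 253), (227, 252), (228, 253), (229, 253), (230, 253), (291, 217), (292, 218), (293, 217), (294, 217), (295, 212), (296, 185), (297, 135), (298, 104), (299, 97), (300, 99), (301, 100), (302, 98), (303, 98)]
```

View pics/w7.png

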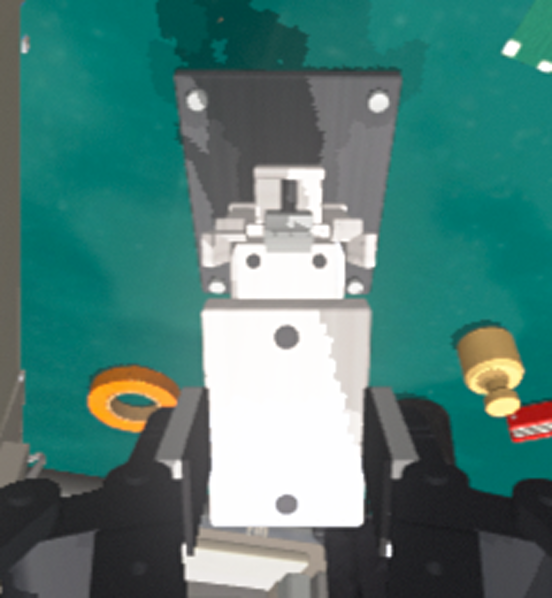

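Medium plate held square at crop (202..370, 308..525), thick plate visible locked behind it.

>>> move_arm(hand=[30, 30, 30, 30, 30, 30, 30], dp=[[0.5, 2.2, 20], [0, 2.1, 25], [0, 0, 20], [0, 0, 8], [0, 0, 5], [0, 0, 0], [0, 0, 0]], rotation=[[-0.0017, 0, 0], [0, 0, 0], [0, 0, 0], [0, 0, 0], [0, 0, 0], [0, 0, 0], [0, 0, 0]])

```text
time: 20.05
tool_pos: [0.6045, 0.082, 0.136]
eef_rot: [[-0.33, 0.817, 0.473], [0.944, 0.285, 0.165], [0.0, 0.501, -0.865]]
contact_force: [-0.3, -0.1, -2.0]
grip_width: 0.038
```

```bash
python3 - <<'E'
from h import *
where()
E
```

```text
TCP in head mm [ 0.9  0.2 18. ] rotvec err [ 0.0011 -0.0001 -0.0003] t 20.05 F [-1.3  0.  -1.6] w 0.03804892303096016
```

>>> move_arm(hand=[30, 30, 30, 30, 30, 30, 30, 30], dp=[[0.3, -0.4, 6], [0, 0, 6], [0, 0, 5], [0, 0, 5], [0, 0, 5], [0, 0, 3.5], [0, 0, 0], [0, 0, 0]], rotation=[[0.001, 0, 0], [0, 0, 0], [0, 0, 0], [0, 0, 0], [0, 0, 0], [0, 0, 0], [0, 0, 0], [0, 0, 0]])

```text
time: 21.05
tool_pos: [0.6192, 0.0871, 0.1094]
eef_rot: [[-0.329, 0.817, 0.473], [0.944, 0.285, 0.165], [-0.0, 0.501, -0.865]]
contact_force: [-2.6, -2.1, 5.3]
grip_width: 0.0373
```

```bash
python3 - <<'E'
from h import *
where()
E
```

```text
TCP in head mm [  1.1   0.1 -12.9] rotvec err [ 0.0011  0.0004 -0.0002] t 21.05 F [-0.1 -1.1  6.2] w 0.03732208314201236
```

>>> move_arm(hand=[46, 50, 52, 52, 52], dp=[[0, 0, 0], [0, 0, 0], [0, 0, 0], [0, 0, 0], [0, 0, 0]], rotation=[[0, 0, 0], [0, 0, 0], [0, 0, 0], [0, 0, 0], [0, 0, 0]])

```text
time: 21.68
tool_pos: [0.6185, 0.0873, 0.1088]
eef_rot: [[-0.33, 0.818, 0.472], [0.944, 0.285, 0.165], [0.001, 0.5, -0.866]]
contact_force: [0.2, -0.6, 0.1]
grip_width: 0.052
```

>>> move_arm(hand=[54, 54, 54, 54, 60, 70, 85], dp=[[0, 0, -10], [0, 0, -25], [0, 0, -30], [0, 0, -30], [0, 0, -18], [0, 0, 0], [0, 0, 0]], rotation=[[0, 0, 0], [0, 0, 0], [0, 0, 0], [0, 0, 0], [0, 0, 0], [0, 0, 0], [0, 0, 0]])

```text
time: 22.55
tool_pos: [0.5651, 0.0686, 0.2065]
eef_rot: [[-0.33, 0.818, 0.472], [0.944, 0.285, 0.165], [0.0, 0.5, -0.866]]
contact_force: [0.1, 0.2, 0.7]
grip_width: 0.0845
```

```bash
python3 - <<'E'
from h import *
where(); s=ctrl.snapshot("wrist"); save(s,"w8",(176,80,336,240),3.5)
f=lambda X:((proj(s,[hp(*x) for x in X])-[176,80])*3.5).round(0).tolist()
print(f([(-30,-20,0),(-30,20,0),(30,20,0),(30,-20,0)]))
plan([.454,.0765,.18],down(np.radians(-16)),10)
E
```

```text
TCP in head mm [ 0.1  0.5 99.8] rotvec err [-0.0002 -0.0003 -0.0004] t 22.55 F [0.5 0.1 0.5] w 0.08445906929393523
[[218.0, 278.0], [371.0, 278.0], [366.0, 490.0], [224.0, 490.0]]
10 rows rot [0.0506, -0.0162, 0.0601] dp [[4.4, -10.1, -2.8], [3.7, -10.5, -2.4], [3.1, -10.8, -1.9], [2.4, -11.1, -1.4], [1.7, -11.3, -0.9], [1.0, -11.4, -0.3], [0.3, -11.4, 0.3], [-0.4, -11.4, 0.8], [-1.0, -11.3, 1.4], [-1.7, -11.1, 2.0]]
```

View pics/w8.png

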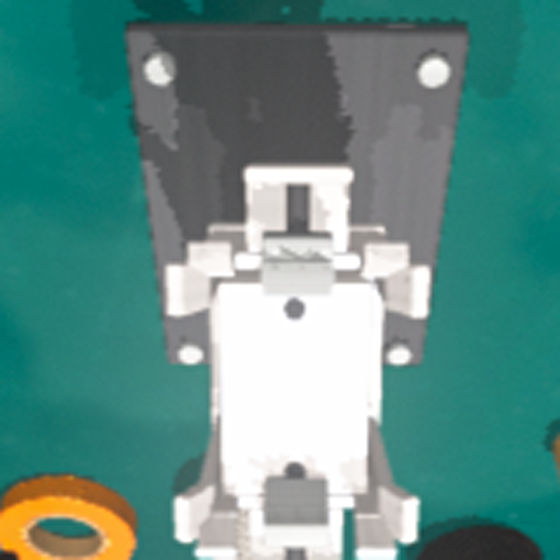

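Medium plate's holes at (294,307) and (295,470) with both noses over its ends: locked. Thin plate: candidates were the bare aluminium plate (wrist 170,110) and the red look-alike (130,30); the bare one matches (checked in the enlarged c1/c2 crops). I'll also check its colour and size numerically.

>>> move_arm(hand=[85, 85, 85, 85, 85, 85, 85, 85, 85, 85, 70, 62], dp=[[4.4, -10.1, -2.8], [3.7, -10.5, -2.4], [3.1, -10.8, -1.9], [2.4, -11.1, -1.4], [1.7, -11.3, -0.9], [1.0, -11.4, -0.3], [0.3, -11.4, 0.3], [-0.4, -11.4, 0.8], [-1.0, -11.3, 1.4], [-1.7, -11.1, 2.0], [0, 0, 0], [0, 0, 0]], rotation=[[0.0506, -0.0162, 0.0601], [0.0506, -0.0162, 0.0601], [0.0506, -0.0162, 0.0601], [0.0506, -0.0162, 0.0601], [0.0506, -0.0162, 0.0601], [0.0506, -0.0162, 0.0601], [0.0506, -0.0162, 0.0601], [0.0506, -0.0162, 0.0601], [0.0506, -0.0162, 0.0601], [0.0506, -0.0162, 0.0601], [0, 0, 0], [0, 0, 0]])

```text
time: 24.1
tool_pos: [0.4545, 0.0766, 0.1801]
eef_rot: [[0.275, 0.961, 0.001], [0.961, -0.275, -0.0], [-0.0, 0.001, -1.0]]
contact_force: [0.8, 0.2, -0.4]
grip_width: 0.062
```

```bash
python3 - <<'E'
from h import *
s=ctrl.snapshot("wrist"); x,y,a=plate(s,(.456,.0755),.006); save(s,"w9",(136,60,376,240),2.5)
u,v=proj(s,[x,y,.006])[0].astype(int); print("rgb",s["image"][v,u],s["image"][v-20:v+21:20,u-12:u+13:12].reshape(-1,3).tolist())
plan([x,y,.02],down(a),6)
E
```

```text
px 259 174
ctr 454.9 74.8 size 59.8 41.7 yaw -16.0 mean [454.1  74.8]
rgb [230 225 222] [[254, 254, 255], [254, 254, 255], [254, 254, 255], [248, 245, 243], [230, 225, 222], [254, 254, 255], [254, 254, 255], [254, 254, 255], [254, 254, 255]]
6 rows rot [0.0002, 0.0, 0.0001] dp [[-0.2, 0.1, 26.7], [-0.2, 0.1, 26.7], [-0.2, 0.1, 26.7], [-0.2, 0.1, 26.7], [-0.3, 0.1, 26.7], [-0.3, 0.1, 26.7]]
```

White (254,254,255), 59.8 x 41.7 mm: it's the bare plate.

>>> move_arm(hand=[60, 60, 60, 60, 60, 60, 60, 60, 60], dp=[[-0.2, 0.1, 26.7], [-0.2, 0.1, 26.7], [-0.2, 0.1, 26.7], [-0.2, 0.1, 26.7], [-0.3, 0.1, 26.7], [-0.3, 0.1, 26.7], [0, 0, 10], [0, 0, 7], [0, 0, 0]], rotation=[[0, 0, 0], [0, 0, 0], [0, 0, 0], [0, 0, 0], [0, 0, 0], [0, 0, 0], [0, 0, 0], [0, 0, 0], [0, 0, 0]])

```text
time: 25.28
tool_pos: [0.4549, 0.0749, 0.0038]
eef_rot: [[0.276, 0.961, 0.001], [0.961, -0.276, -0.001], [-0.0, 0.001, -1.0]]
contact_force: [-0.2, -0.1, -0.1]
grip_width: 0.0602
```

>>> move_arm(hand=[60, 40, 30, 30, 30, 30], dp=[[0, -0.3, 1], [0, 0, 0], [0, 0, 0], [0, 0, 0], [0, 0, 0], [0, 0, 0]], rotation=[[0, 0, 0], [0, 0, 0], [0, 0, 0], [0, 0, 0], [0, 0, 0], [0, 0, 0]])

```text
time: 26.02
tool_pos: [0.4548, 0.075, 0.0037]
eef_rot: [[0.276, 0.961, 0.002], [0.961, -0.276, -0.001], [-0.0, 0.002, -1.0]]
contact_force: [-1.8, -0.2, 8.0]
grip_width: 0.036
```

```bash
python3 - <<'E'
from h import *
o,H=head(); st=ctrl.sense(); p=np.array(st["tool_pos"]); print(p,st["contact_force"],st["grip_width"])
plan(hp(0.5,.6,100),toolR(H),10,np.array([p[0],p[1],.2]),np.array(st["eef_rot"]))
E
```

```text
[0.45481665 0.07503119 0.00367783] [-1.81096685 -0.22879733  7.95725216] 0.03601048254468663
10 rows rot [-0.0505, 0.0162, -0.0601] dp [[2.4, 10.8, -0.7], [1.8, 10.9, -0.1], [1.1, 11.0, 0.5], [0.5, 11.0, 1.1], [-0.2, 11.0, 1.6], [-0.9, 10.8, 2.2], [-1.6, 10.6, 2.7], [-2.3, 10.4, 3.2], [-2.9, 10.0, 3.7], [-3.6, 9.6, 4.1]]
```

>>> move_arm(hand=[50, 50, 50, 50, 50], dp=[[0, 0, 0], [0, 0, 0], [0, 0, 1.5], [0, 0, 1.5], [0, 0, 0]], rotation=[[0, 0, 0], [0, 0, 0], [0, 0, 0], [0, 0, 0], [0, 0, 0]])

```text
time: 26.65
tool_pos: [0.4541, 0.075, -0.0007]
eef_rot: [[0.276, 0.961, 0.0], [0.961, -0.276, -0.001], [-0.001, 0.0, -1.0]]
contact_force: [0.5, -0.3, 0.2]
grip_width: 0.0499
```

>>> move_arm(hand=[40, 30, 30, 30, 30], dp=[[0, 0, 0], [0, 0, 0], [0, 0, 0], [0, 0, 0], [0, 0, 0]], rotation=[[0, 0, 0], [0, 0, 0], [0, 0, 0], [0, 0, 0], [0, 0, 0]])

```text
time: 27.28
tool_pos: [0.4543, 0.075, -0.0001]
eef_rot: [[0.276, 0.961, 0.001], [0.961, -0.276, -0.001], [-0.0, 0.001, -1.0]]
contact_force: [-2.3, 0.0, 5.5]
grip_width: 0.0373
```

>>> move_arm(hand=[30, 30, 30, 30, 30, 30, 30, 30, 30, 30, 30, 30, 30, 30, 30, 30, 30, 30, 30], dp=[[0, 0, -10], [0, 0, -25], [0, 0, -40], [0, 0, -40], [0, 0, -40], [0, 0, -45], [0, 0, 0], [2.4, 10.8, -0.7], [1.8, 10.9, -0.1], [1.1, 11.0, 0.5], [0.5, 11.0, 1.1], [-0.2, 11.0, 1.6], [-0.9, 10.8, 2.2], [-1.6, 10.6, 2.7], [-2.3, 10.4, 3.2], [-2.9, 10.0, 3.7], [-3.6, 9.6, 4.1], [0, 0, 0], [0, 0, 0]], rotation=[[0, 0, 0], [0, 0, 0], [0, 0, 0], [0, 0, 0], [0, 0, 0], [0, 0, 0], [0, 0, 0], [-0.0505, 0.0162, -0.0601], [-0.0505, 0.0162, -0.0601], [-0.0505, 0.0162, -0.0601], [-0.0505, 0.0162, -0.0601], [-0.0505, 0.0162, -0.0601], [-0.0505, 0.0162, -0.0601], [-0.0505, 0.0162, -0.0601], [-0.0505, 0.0162, -0.0601], [-0.0505, 0.0162, -0.0601], [-0.0505, 0.0162, -0.0601], [0, 0, 0], [0, 0, 0]])

```text
time: 29.65
tool_pos: [0.5639, 0.0689, 0.2056]
eef_rot: [[-0.329, 0.82, 0.469], [0.944, 0.284, 0.165], [0.002, 0.497, -0.867]]
contact_force: [0.1, -0.5, 0.3]
grip_width: 0.0372
```

```bash
python3 - <<'E'
from h import *
where(); s,q=held(-6.1,0); g=s["image"].astype(int)
for c in (int(q[:,0].mean())-18,int(q[:,0].mean())+14): print("col",c,[(r,int(g[r,c].sum()//3)) for r in range(int(q[0,1])-6,int(q[0,1])+8)],[(r,int(g[r,c].sum()//3)) for r in range(int(q[2,1])-7,int(q[2,1])+7)])
r=int(q[0,1])+6; print("row",r,[(u,int(g[r,u].sum()//3)) for u in [*range(int(q[0,0])-5,int(q[0,0])+7),*range(int(q[1,0])-7,int(q[1,0])+6)]])
save(s,"w10",(136,60,376,320),2.3)
E
```

```text
TCP in head mm [-1.2  1.2 99.5] rotvec err [-0.003  -0.0008 -0.0018] t 29.65 F [ 0.1 -0.5  0.3] w 0.03720141733943322
pred [[223.9, 195.1], [298.5, 195.0], [294.5, 290.1], [228.0, 290.2]]
col 243 [(189, 253), (190, 253), (191, 253), (192, 255), (193, 255), (194, 165), (195, 146), (196, 175), (197, 231), (198, 252), (199, 251), (200, 251), (201, 251), (202, 251)] [(283, 253), (284, 253), (285, 253), (286, 253), (287, 253), (288, 254), (289, 255), (290, 231), (291, 158), (292, 151), (293, 153), (294, 148), (295, 122), (296, 135)]
col 275 [(189, 253), (190, 253), (191, 253), (192, 255), (193, 255), (194, 163), (195, 141), (196, 159), (197, 195), (198, 211), (199, 212), (200, 211), (201, 216), (202, 247)] [(283, 253), (284, 253), (285, 253), (286, 253), (287, 253), (288, 254), (289, 255), (290, 232), (291, 106), (292, 76), (293, 85), (294, 91), (295, 117), (296, 140)]
row 201 [(218, 102), (219, 102), (220, 103), (221, 103), (222, 106), (223, 145), (224, 221), (225, 249), (226, 250), (227, 250), (228, 250), (229, 250), (291, 208), (292, 208), (293, 206), (294, 206), (295, 203), (296, 183), (297, 135), (298, 98), (299, 95), (300, 97), (301, 97), (302, 97), (303, 95)]
```

>>> move_arm(hand=[30, 30, 30, 30, 30, 30, 30], dp=[[-0.6, 0.8, 20], [0, 0, 25], [0, 0, 25], [0, 0, 8], [0, 0, 5], [0, 0, 2], [0, 0, 0]], rotation=[[-0.003, -0.0008, -0.0018], [0, 0, 0], [0, 0, 0], [0, 0, 0], [0, 0, 0], [0, 0, 0], [0, 0, 0]])

```text
time: 30.58
tool_pos: [0.6054, 0.0825, 0.1334]
eef_rot: [[-0.331, 0.816, 0.474], [0.944, 0.287, 0.165], [-0.001, 0.502, -0.865]]
contact_force: [-1.4, 0.7, 0.2]
grip_width: 0.0377
```

```bash
python3 - <<'E'
from h import *
where()
E
```

```text
TCP in head mm [ 0.5  0.3 15.2] rotvec err [0.0019 0.0004 0.0013] t 30.575 F [-0.8  1.1  0.8] w 0.037680868794403154
```

>>> move_arm(hand=[30, 30, 30, 30, 30, 30, 30, 30], dp=[[0.2, -0.4, 5], [0, 0, 5], [0, 0, 5], [0, 0, 5], [0, 0, 4], [0, 0, 3], [0, 0, 0], [0, 0, 0]], rotation=[[0.0019, 0, 0.001], [0, 0, 0], [0, 0, 0], [0, 0, 0], [0, 0, 0], [0, 0, 0], [0, 0, 0], [0, 0, 0]])

```text
time: 31.58
tool_pos: [0.618, 0.0869, 0.1094]
eef_rot: [[-0.33, 0.818, 0.472], [0.944, 0.286, 0.164], [-0.001, 0.5, -0.866]]
contact_force: [-5.4, -2.0, 4.6]
grip_width: 0.0377
```

```bash
python3 - <<'E'
from h import *
where()
E
```

```text
TCP in head mm [  0.    0.4 -12.3] rotvec err [-0.0002  0.0006  0.0001] t 31.575 F [-2.7 -0.1  6.8] w 0.03766632360988745
```

>>> move_arm(hand=[30, 46, 50, 52, 52, 52], dp=[[0, 0, 0.7], [0, 0, 0], [0, 0, 0], [0, 0, 0], [0, 0, 0], [0, 0, 0]], rotation=[[0, 0, 0], [0, 0, 0], [0, 0, 0], [0, 0, 0], [0, 0, 0], [0, 0, 0]])

```text
time: 32.33
tool_pos: [0.6184, 0.0872, 0.1088]
eef_rot: [[-0.33, 0.817, 0.472], [0.944, 0.286, 0.165], [-0.0, 0.5, -0.866]]
contact_force: [0.1, -0.9, 0.4]
grip_width: 0.0519
```

>>> move_arm(hand=[54, 54, 54, 54, 60, 70, 85], dp=[[0, 0, -10], [0, 0, -25], [0, 0, -30], [0, 0, -30], [0, 0, -18], [0, 0, 0], [0, 0, 0]], rotation=[[0, 0, 0], [0, 0, 0], [0, 0, 0], [0, 0, 0], [0, 0, 0], [0, 0, 0], [0, 0, 0]])

```text
time: 33.2
tool_pos: [0.5648, 0.0686, 0.2064]
eef_rot: [[-0.33, 0.818, 0.472], [0.944, 0.286, 0.165], [-0.0, 0.5, -0.866]]
contact_force: [0.2, -0.0, 0.0]
grip_width: 0.0842
```

```bash
python3 - <<'E'
from h import *
where(); s=ctrl.snapshot("wrist"); S=ctrl.snapshot("side"); C=ctrl.snapshot("scene")
a=cv2.resize(s["image"][80:240,176:336],(560,560),interpolation=cv2.INTER_CUBIC); b=cv2.resize(S["image"][155:215,210:265],(240,262)); c=cv2.resize(C["image"][165:230,225:280],(240,284))
o=np.zeros((560,800,3),np.uint8); o[:,:560]=a; o[:262,560:]=b; o[270:554,560:]=c; cv2.imwrite("pics/f.png",o[:,:,::-1])
for n in("oil_bottle","flux_bottle","board","weight"): print(n,[np.round(d["box"]).tolist() for d in ctrl.find_in(n,C)][:1])
E
```

```text
TCP in head mm [-0.2  0.6 99.9] rotvec err [-0.0002  0.0002  0.0002] t 33.2 F [ 0.2 -0.1 -0.1] w 0.0841603521304625
oil_bottle [[217.0, 239.0, 235.0, 284.0]]
flux_bottle [[343.0, 193.0, 363.0, 226.0]]
board [[244.0, 254.0, 274.0, 275.0]]
weight [[162.0, 226.0, 175.0, 248.0]]
```

View pics/f.png

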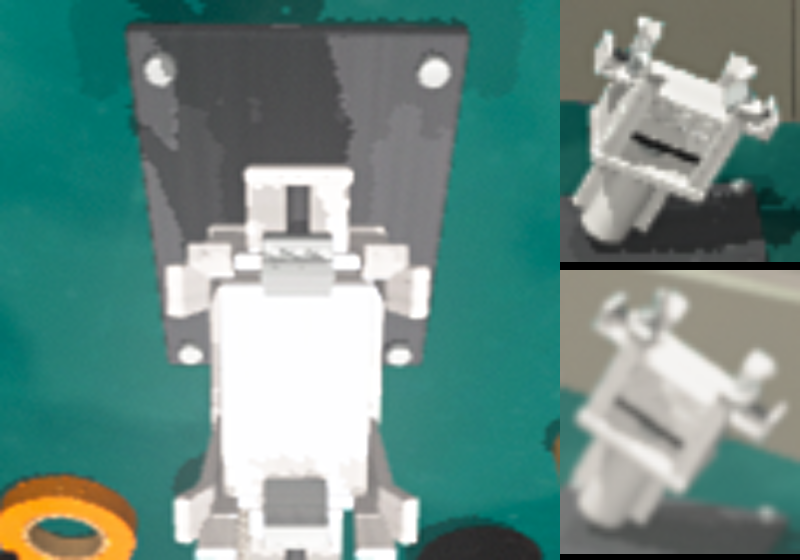

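The final picture shows the bare plate on top with both noses over its ends ((298,275) and (297,500)). In the side views the stack is flat and square with the black follower well down, and the arm is clear. I'm handing in.

```bash
python3 -c "
from plant import ctrl
print(ctrl.close_job())"
```

```text
the job is handed in; nothing more can be done
None
```

All three plates are in the magazine, thickest at the bottom, then the middle one, then the thinnest. I handed the job in at about 33 s of the 72 s allowed.

**How it went:** I gripped each plate across its width, pushed it along the magazine axis until its top was about 6 mm below the catches, then released. I gripped the thin plate twice: the first hold was too shallow, so I opened, went about 4 mm deeper and closed again.

**Last checks:**
- **Stack:** After each release the wrist picture showed both catch noses over the plate's ends. The final side and scene views show the stack flat and square, with the follower well down. I had no direct readings of the catch or follower joints, so this rests on the pictures.
- **Bystanders:** Before and after, the detector boxes for the bottles, board and weight agree to within a few pixels. The lower edge of the flux bottle's box differs by 8 px. I put that down to detector noise, since the arm never came near it.
- **Forces:** The outside force on the tool was about 8 N at most in the readings, which came at the end of each move. It was close to zero at the end, with the arm clear of everything.
- **Slight disagreement:** At full depth the pressing force read about 7 N for the last plate, where I expected about 9.5 N. The catches still showed as snapped in.

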